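Cap the upturned clay print head

TASK

Swing the lamp arm well clear of the upturned print head, at least 60 degrees away from over it, then take the middle-sized snap cap and press it straight down onto the head's outlet stud until it clicks home. Keep pressing firmly after the click so that the sprung seal inside stays well squeezed, more than half of its travel, but never ram it; finish while the gripper is still holding the cap pressed down. Leave everything else where it is.

Things in the scene. Friction and masses are not known exactly. Their poses are not given: they have to be found in the camera images.
- cap: snap cap to fit: white plastic, closed top, open below, 40 mm in diameter (16 flats), 37 mm tall, about 35 g; of three white caps the middle one in diameter; stands mouth down. Origin: centre of its mouth rim (underside), z up. Inside, a 3 mm high lip narrows the mouth to 25 mm; above it the bore is 31 mm wide, its ceiling 30.5 mm above the mouth
- outlet: outlet stud that takes the cap: upright aluminium post 22.4 mm in diameter, 38 mm tall, top 5 mm tapered to 16 mm, on the blue print head (64 mm wide, flange 68 mm) standing upside down on an aluminium plate. Origin: foot of the stud on the flange, 60 mm above the table, z up. A rubber seal pad in its top ends 44 mm above the origin
- catches (a point): point on the stud's axis, 20 mm above its origin, level with four spring catches that stick out to a 30 mm circle. Forcing the cap's lip past them takes about 10 N, then the force drops (the click). Clicked on, the cap's origin lies 13.5 mm or less above the stud's origin (seal just touched); at the stop 7.5 mm. Over 60 N rams it
- seal (a joint): how far the seal pad in the stud's top is pressed in: 0 free to 0.006 m at its stop; a spring of 2.5 N per mm, 1 N at the start of travel. Only a clicked-on cap can reach it (its first 1 mm may stay pressed by the catches alone)
- lamp_arm (a joint): angle of the lamp arm about its upright post: 0 = lamp straight above the outlet stud, growing as the lamp swings clockwise seen from above (away from the robot when the plate is square to it); range -0.3 to 1.7 rad; it stays where it is left (needs about 1 N at the lamp); clear of the stud from 1.0 rad on
- lamp_pin (a point): top end of the upright steel pin on the lamp head, for moving the arm: 14 mm in diameter, 45 mm tall, its top 233 mm above the table; 150 mm from the hinge. The lamp head below is 64 mm wide, from 141 to 189 mm above the table
- lamp_hinge (a point): hinge axis of the lamp arm, on the post 150 mm from the stud's axis, 163 mm above the table; the hub on top ends at 189 mm
- cap_wide: wrong cap, leave alone: low and wide, white, 58 mm in diameter, 22 mm tall; origin at its underside
- cap_slim: wrong cap, leave alone: slender, white, 27 mm in diameter, 54 mm tall; origin at its underside
- pot: bystander: small grey printed clay bowl, 70 mm wide and 60 mm tall, on a black round board 220 mm wide and 18 mm high at the back
- nozzle: bystander: brass nozzle standing wide end down, 28 mm wide, 36 mm tall; origin at its underside
- jar: bystander: jar, 64 mm wide, 90 mm tall; origin at its underside
- sprayer: bystander: grey bottle, 60 mm wide, 170 mm tall; origin at its underside
- spatula: bystander: spatula lying flat on the table
- wrench: bystander: wrench lying flat on the table
There are look-alikes about, which are no part of the job. Leave any blue or green look-alike of the cap alone.

How it is judged:
By the outcome, as a careful person would: the job done as asked, in the order asked, and still so for the second after the job is handed in, while the arm keeps its last pose, push and grip.
It also fails if it takes over 61 s, if anything falls off the work surface, if the arm or the gripper's body presses on something with over 40 N, if the wrist force passes 120 N, or if a joint passes its speed limit or range.

ROBOT

A 6-joint arm with a two-finger parallel gripper is mounted at the origin on the work surface. World frame = base frame: x ahead of the robot, y to its left, z up, the work surface at z = 0. Lengths are in mm, angles in rad, forces in N, time in s.
With the tool pointing down it reaches from about 300 to 775 mm from the base axis. Payload 14.6 kg.
Tool frame: the origin (TCP) lies at the very end of the fingers, on their centre line; the grasp point (between the pads) lies 19 mm behind it (grasp_offset is the distance from the TCP to the grasp point, in mm); z points along the fingers, y is the line along which they close (so a half turn about z gives the same grasp; the last joint's range is limited). The gripper opens to 94 mm and grips with 3 to 60 N. Pads are 16 mm wide; open, the fingers measure 119 mm over their backs; the gripper's body (75 mm by 177 mm) begins 78 mm behind the grasp point.
Start: joints at [-1.302, 0.3, 1.521, -0, 1.321, -0.067], TCP at [181.231, -519.273, 205.446] pointing down, gripper open.
Joint ranges: [-3.03, 3.03], [-0.79, 2.21], [0.23, 2.52], [-1.04, 4.18], [0, 3.07], [-2.55, 2.55]. Speed limits (rad/s): [2.22, 2.22, 2.57, 3.14, 3.14, 3.14].

INTERFACE

Orientations are given as [roll, pitch, yaw] about the fixed x, y, z axes, in that order (R = Rz(yaw) Ry(pitch) Rx(roll)).
In Python, from station import state, grab_frame, sign_off, grasp_offset gives the robot as it stands.
- The arm moves only by the tool apply_moves, never from a script. Its argument "targets" is one flat list of numbers, 7 for each row, row after row: the shift along the tool's x, y, z each as a share of 40 mm, from -1 to 1, then the turn, a rotation vector about the tool's x, y, z each as a share of 0.15 rad, from -1 to 1, then the closure, from -1 (fully open) to 1 (shut). A call has exactly 10 rows; each row shifts and turns the commanded pose from where the row before left it, along the tool's axes as they then stand; what a row does not reach is not made up. A row lasts 1/10 s, in which the tool goes at most 50 mm and 8.59 degrees, less where a joint would pass 70% of its speed; a pose out of reach is approached as far as the arm can. A call with a number of a shift or a turn outside -1 to 1 is refused whole. A call with a gripper value outside its range is refused whole. The fingers move at their own pace and stop on an object; the grip force is fixed at half the most. Time passes only in rows, so rows that do not move let the fingers close, or fill a call up. It gives the time, the measured TCP pose, the force, the opening and the grip force at its end, in the units of the state.
- state(): the state, without advancing time (a new reading comes with each control period).
- grab_frame(name): name is "side" or "top"; returns a dict with "img" (400x640x3 uint8, red, green, blue), "K" (3x3 intrinsics, pixels), "camera_from_world" (4x4, takes a point from world to camera coordinates). Camera axes: x right, y up, looking along -z (the intrinsics and any distortion apply to the point x, -y, -z); pixel columns grow to the right and rows downward; lengths in mm; the calibration is good to about 2 mm. A picture is of the moment at which its call begins. There is no depth.
- sign_off(): hands the job in; it is judged then, once.
The state is a dict: "t": time; "joints": joint angles; "dq": joint speeds; "effort": joint torques, N m; "position": TCP position; "eef_rot": TCP orientation; "contact_force": force on the tool from outside, world axes, zero at the start; "torque": the same for the moment, N m; "grip_width": opening from 0.0 (shut) to 1.0 (fully open); "finger_force": force on a finger pad.
Only numpy, scipy, OpenCV 4.12 (cv2) and the standard library are available. Lean on these libraries where they do the work, as an engineer would, in place of code of your own. Each camera call takes 0.05 s, during which the arm holds its last target. There are 200 camera calls.

## Working session

There is one attempt and no reset: what is moved stays moved. The work goes in short steps, Python scripts to look and compute and a tool call to move; the robot and the scene stay as the last step left them, time stands still between calls to the robot, and variables do not carry over. Pictures are saved under pics/ and viewed, at most 10 in all, crops included, and the job is handed in when it is done.

Besides the shell and the picture viewer there is one more tool, called after "Call:" as name(argument=value, ...) on one line, values as JSON. apply_moves: Moves the arm, as the interface text tells. Shift numbers are shares of 40 mm and turn numbers shares of 0.15 rad, none past 1 either way. Its arguments: {"type":"object","properties":{"targets":{"type":"array","items":{"type":"number","minimum":-1,"maximum":1}}},"required":["targets"]}

```bash
mkdir -p pics; ls; cat > h.py <<'E'
import numpy as np, cv2
from station import state, grab_frame, sign_off, grasp_offset
def proj(f,P):
    P=np.atleast_2d(P); c=(f["camera_from_world"]@np.c_[P,np.ones(len(P))].T)[:3]
    q=f["K"]@np.array([c[0],-c[1],-c[2]]); return (q[:2]/q[2]).T
def ray(f,uv):
    T=f["camera_from_world"]; R=T[:3,:3]; o=-R.T@T[:3,3]
    d=np.linalg.inv(f["K"])@[uv[0],uv[1],1]; d=R.T@np.array([d[0],-d[1],-d[2]]); return o,d/np.linalg.norm(d)
def onz(f,uv,z):
    o,d=ray(f,uv); return o+d*(z-o[2])/d[2]
def save(n,img): cv2.imwrite("pics/"+n,cv2.cvtColor(img,cv2.COLOR_RGB2BGR))
E
python3 - <<'E'
from h import *
for n in("side","top"):
    f=grab_frame(n); save(n+"0.png",f["img"]); print(n,f.keys(),f["K"].round(1).tolist(),ray(f,(320,200))); np.save(n+"0.npy",f,allow_pickle=True)
print(state())
E
```

```text
pics
side dict_keys(['img', 'K', 'camera_from_world']) [[372.7, 0.0, 311.6], [0.0, 372.7, 201.8], [0.0, 0.0, 1.0]] (array([270.50353802, 849.67236839, 880.95413069]), array([ 0.27064772, -0.72298533, -0.635643  ]))
top dict_keys(['img', 'K', 'camera_from_world']) [[366.3, 0.0, 318.6], [0.0, 366.3, 201.6], [0.0, 0.0, 1.0]] (array([ 322.46866128,   34.29641848, 1372.66993214]), array([ 0.2103919 , -0.01103512, -0.97755484]))
{'t': 0.1, 'joints': array([-1.30158976e+00,  3.00452476e-01,  1.52149227e+00,  2.92516680e-05,
        1.32072761e+00, -6.65551759e-02]), 'dq': array([-8.84723990e-04, -2.55965028e-05, -7.44736523e-04,  5.33464635e-04,
       -6.07664896e-04,  8.61556527e-04]), 'effort': array([ 1.34997339e-03, -5.32644582e+01, -3.53282332e+01,  7.09121092e-02,
        2.34559318e-02, -8.16697707e-05]), 'position': array([ 181.18445933, -519.05349546,  204.93411958]), 'eef_rot': array([-3.14051722e+00, -1.00078504e-04,  3.35754437e-01]), 'contact_force': array([-0.44975535,  0.12738865, -0.62637839]), 'torque': array([-0.03741931, -0.01450935,  0.00333802]), 'finger_force': 0.0, 'grip_width': 0.9975679153910799}
```

View pics/side0.png

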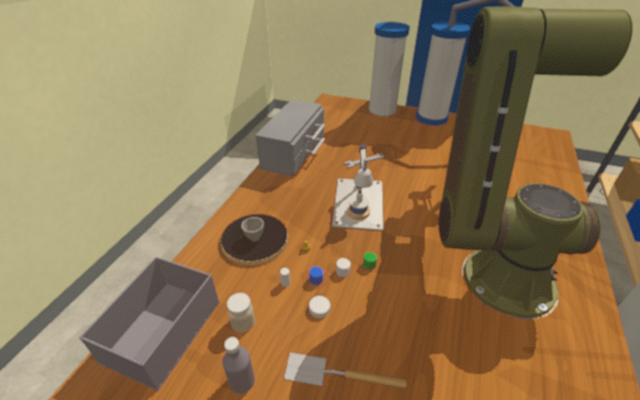

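View pics/top0.png

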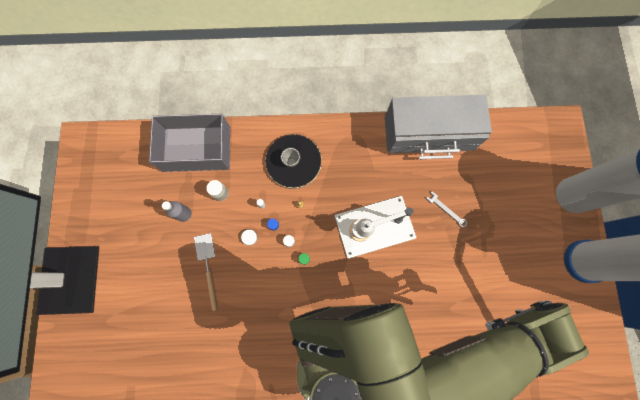

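Candidates for the cap:
- Slim white: side (285,277), top (260,203).
- Middle white: side (343,267), top (289,241).
- Wide white: side (319,307), top (249,237).
- Blue look-alike: side (316,275). Green look-alike: side (370,261).

By the description I choose the middle white one. The print head plate is at side (358,205) and top (375,228), with the lamp over the head. I'll check both in one close crop.

```bash
python3 - <<'E'
from h import *
s=np.load("side0.npy",allow_pickle=True).item();t=np.load("top0.npy",allow_pickle=True).item()
def cr(f,x,y,w,h): return cv2.resize(f["img"][y:y+h,x:x+w],(400,300),interpolation=cv2.INTER_CUBIC)
save("c.png",np.vstack([np.hstack([cr(s,275,235,120,90),cr(s,310,140,120,90)]),np.hstack([cr(t,230,190,100,75),cr(t,330,185,100,75)])]))
def blobs(f,box,z):
    x,y,w,h=box; hsv=cv2.cvtColor(f["img"],cv2.COLOR_RGB2HSV)[y:y+h,x:x+w]
    m=((hsv[...,1]<70)&(hsv[...,2]>130)).astype(np.uint8)
    n,l,st,c=cv2.connectedComponentsWithStats(m)
    for i in range(1,n):
        if st[i,4]>12: print(st[i]+[x,y,0,0,0],(c[i]+[x,y]).round(1),onz(f,c[i]+[x,y],z).round(1))
blobs(s,(275,235,120,90),20);print();blobs(t,(230,190,100,75),37)
E
```

```text
[336 258  15  17 149] [343.1 264.3] [465.2 130.1  20. ]
[280 268  10  16  76] [284.7 272.5] [616.  221.9  20. ]
[309 296  21  19 337] [319.  305.3] [481.7 291.1  20. ]

[256 199   9   9  60] [260.2 203. ] [606.4 242.1  37. ]
[241 229  16  16 205] [248.5 236.8] [481.8 285.   37. ]
[283 235  12  12 113] [288.3 240.6] [462.7 140.1  37. ]
```

View pics/c.png

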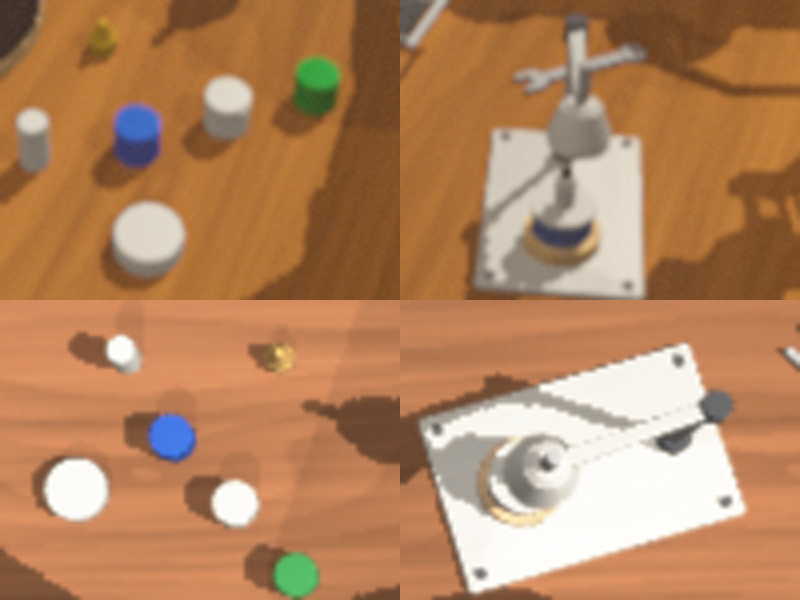

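The crop confirms it. The middle white cap is between blue and green, at top (288,241). The lamp pin is at top ≈(367,225), the hinge hub at top ≈(409,211), and the stud tip at side ≈(360,192).

```bash
python3 - <<'E'
from h import *
s=np.load("side0.npy",allow_pickle=True).item();t=np.load("top0.npy",allow_pickle=True).item()
pin=onz(t,(367,225),233); hin=onz(t,(409,211.2),189)
print("pin",pin,"hinge",hin,np.linalg.norm((pin-hin)[:2]))
print("proj in side",proj(s,[pin,hin]))
print("stud from side ray",onz(s,(359.8,191.6),104))
hsv=cv2.cvtColor(s["img"],cv2.COLOR_RGB2HSV)
def tri(a,b):
    o,d=ray(s,a);p,e=ray(t,b);A=np.c_[d,-e];k=np.linalg.lstsq(A,p-o,rcond=None)[0];return ((o+k[0]*d)+(p+k[1]*e))/2,np.linalg.norm(o+k[0]*d-p-k[1]*e)
print("hub tri",tri((362.8,146.5),(409,211.2)))
# cap: top faces in both views
for n,f in(("s",s),("t",t)):
  H=cv2.cvtColor(f["img"],cv2.COLOR_RGB2HSV)
  for c,(a,b) in dict(blue=(110,130),green=(50,75)).items():
    m=(H[...,0]>a)&(H[...,0]<b)&(H[...,1]>120)&(H[...,2]>60)
    box=(slice(235,290),slice(300,385)) if n=="s" else (slice(210,270),slice(260,315))
    y,x=np.nonzero(m[box]); print(n,c,onz(f,(x.mean()+box[1].start,y.mean()+box[0].start),20 if n=="s" else 33))
# cap top ellipse: side top face centre approx crop(228,90)/3.333
print("cap top side",onz(s,(275+228/3.333,235+90/3.333),37),"top",onz(t,(288.3,240.6),36))
st=state();print(st["position"])
E
```

```text
pin [ 482.42555315 -123.0628925   233.        ] hinge [ 529.41563334 -269.81636319  189.        ] 154.09298749713048
proj in side [[365.5814626  159.88910078]
 [362.66454958 146.2519459 ]]
stud from side ray [ 491.79889368 -123.02886865  104.        ]
hub tri (array([ 529.26568026, -270.12789654,  187.92900311]), np.float64(0.671662654292507))
s blue [529.63687389 193.56024181  20.        ]
s green [397.68141021  79.01949114  20.        ]
t blue [526.62557619 197.44871884  33.        ]
t green [397.1571121   86.97480699  33.        ]
cap top side [463.30713895 135.6393775   37.        ] top [462.80685095 140.15951596  36.        ]
[ 181.18445933 -519.05349546  204.93411958]
```

Call:
apply_moves(targets=[0,0,-0.5,0,0,-0.81,-1,0,0,-0.5,0,0,-0.81,-1,0,0,-0.5,0,0,-0.81,-1,0.9,-0.2,0,0,0,0,-1,0.9,-0.2,0,0,0,0,-1,0.9,-0.2,0,0,0,0,-1,0.9,-0.2,0,0,0,0,-1,0.9,-0.2,0,0,0,0,-1,0.9,-0.2,0,0,0,0,-1,0.9,-0.2,0,0,0,0,-1])

```text
t: 1.1
position: [338.4, -312.7, 265.3]
eef_rot: [-3.141, -0.0, 0.7]
contact_force: [-0.4, -1.1, -0.4]
grip_width: 1.004
finger_force: 0.0
```

```bash
cat >> h.py <<'E'
from scipy.spatial.transform import Rotation as Ro
def to(x,y,z,yaw=None):
    st=state(); R=Ro.from_euler("xyz",st["eef_rot"]).as_matrix(); d=np.array([x,y,z])-st["position"]
    w=0
    print("t",round(st["t"],2),"pos",st["position"].round(1),"rpy",st["eef_rot"].round(3),"F",st["contact_force"].round(1),"grip",round(st["grip_width"]*94,1),round(st["finger_force"],1))
    print("tool shift/40:",(R.T@d/40).round(2), "" if yaw is None else ("rz/0.15: %.2f"%((st["eef_rot"][2]-yaw)/.15)))
E
python3 -c "
from h import *
to(483,-126,260,0.7)"
```

```text
t 1.1 pos [ 338.4 -312.7  265.3] rpy [-3.141 -0.     0.7  ] F [-0.4 -1.1 -0.4] grip 94.3 0.0
tool shift/40: [ 5.77 -1.24  0.13] rz/0.15: 0.00
```

Call:
apply_moves(targets=[0.82,-0.18,0,0,0,0,-1,0.82,-0.18,0,0,0,0,-1,0.82,-0.18,0,0,0,0,-1,0.82,-0.18,0,0,0,0,-1,0.82,-0.18,0,0,0,0,-1,0.82,-0.18,0,0,0,0,-1,0.82,-0.16,0,0,0,0,-1,0,0,0,0,0,0,-1,0,0,0,0,0,0,-1,0,0,0,0,0,0,-1])

```text
t: 2.1
position: [481.0, -128.8, 265.3]
eef_rot: [-3.141, 0.0, 0.7]
contact_force: [0.6, -0.3, -0.7]
grip_width: 1.001
finger_force: 0.0
```

```bash
python3 -c "
from h import *
to(483,-126,204,0.7)
f=grab_frame('side');save('s1.png',cv2.resize(f['img'][90:240,280:480],(800,600),interpolation=cv2.INTER_CUBIC))"
```

```text
t 2.1 pos [ 481.  -128.8  265.3] rpy [-3.141  0.     0.7  ] F [ 0.6 -0.3 -0.7] grip 94.1 0.0
tool shift/40: [ 0.08 -0.02  1.53] rz/0.15: -0.00
```

View pics/s1.png

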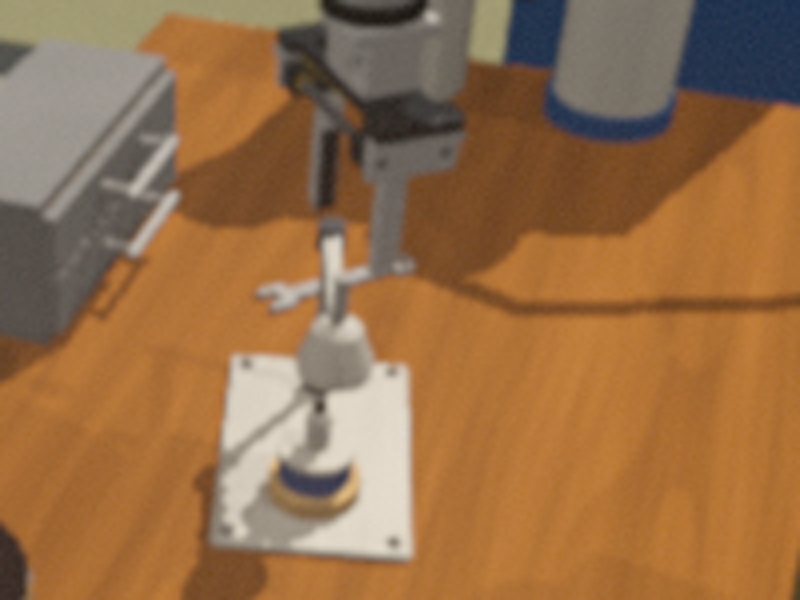

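The pin stands between the open fingers, near (340,275) in this crop. I'll go down around it and close.

Call:
apply_moves(targets=[0.08,0,0.3,0,0,0,-1,0,0,0.3,0,0,0,-1,0,0,0.3,0,0,0,-1,0,0,0.3,0,0,0,-1,0,0,0.3,0,0,0,-1,0,0,0,0,0,0,1,0,0,0,0,0,0,1,0,0,0,0,0,0,1,0,0,0,0,0,0,1,0,0,0,0,0,0,1])

```text
t: 3.15
position: [484.0, -126.1, 205.8]
eef_rot: [3.141, -0.0, 0.7]
contact_force: [0.2, -0.4, -0.4]
grip_width: 0.611
finger_force: 0.0
```

Call:
apply_moves(targets=[0,0,0,0,0,0,1,0,0,0,0,0,0,1,0,0,0,0,0,0,1,0,0,0,0,0,0,1,0,0,0,0,0,0,1,0,0,0,0,0,0,1,0,0,0,0,0,0,1,0,0,0,0,0,0,1,0,0,0,0,0,0,1,0,0,0,0,0,0,1])

```text
t: 4.15
position: [483.9, -126.1, 205.5]
eef_rot: [-3.142, -0.0, 0.7]
contact_force: [0.4, 0.9, -0.0]
grip_width: 0.143
finger_force: 30.0
```

```bash
python3 -c "
from h import *
to(483,-126,204,0.7)
h=np.array([529.4,-270]);p=state()['position'][:2];d=p-h;print(np.hypot(*d),np.arctan2(d[1],d[0]))
a0=np.arctan2(d[1],d[0]);r=np.hypot(*d)
s,c=np.sin(.7),np.cos(.7)
pts=[h+r*np.array([np.cos(a),np.sin(a)]) for a in a0-np.linspace(0,1.38,11)]
for a,b in zip(pts,pts[1:]):
  e=b-a;print(np.round([(e[0]*c+e[1]*s)/40,(e[0]*s-e[1]*c)/40],2))"
```

```text
t 4.15 pos [ 483.9 -126.1  205.5] rpy [-3.142 -0.     0.7  ] F [ 0.4  0.9 -0. ] grip 13.4 30.0
tool shift/40: [-0.02 -0.02  0.04] rz/0.15: 0.00
150.96164080477047 1.877146077622383
[0.47 0.23]
[0.43 0.29]
[0.38 0.35]
[0.33 0.4 ]
[0.27 0.44]
[0.21 0.48]
[0.14 0.5 ]
[0.07 0.52]
[0.   0.52]
[-0.07  0.52]
```

The pin is gripped (13.4 mm). Next is the swing along the arc, in two calls.

Call:
apply_moves(targets=[0.24,0.11,0,0,0,0,1,0.23,0.12,0,0,0,0,1,0.22,0.14,0,0,0,0,1,0.21,0.15,0,0,0,0,1,0.2,0.17,0,0,0,0,1,0.18,0.18,0,0,0,0,1,0.17,0.2,0,0,0,0,1,0.16,0.2,0,0,0,0,1,0.14,0.22,0,0,0,0,1,0.13,0.22,0,0,0,0,1])

```text
t: 5.15
position: [587.4, -127.2, 205.4]
eef_rot: [-3.139, -0.004, 0.702]
contact_force: [3.2, 18.2, 1.4]
grip_width: 0.143
finger_force: 30.0
```

Call:
apply_moves(targets=[0.11,0.24,0,0,0,0,1,0.1,0.24,0,0,0,0,1,0.08,0.25,0,0,0,0,1,0.06,0.25,0,0,0,0,1,0.04,0.26,0,0,0,0,1,0.03,0.26,0,0,0,0,1,0.01,0.26,0,0,0,0,1,-0.01,0.26,0,0,0,0,1,-0.02,0.26,0,0,0,0,1,-0.05,0.26,0,0,0,0,1])

```text
t: 6.15
position: [662.7, -198.7, 205.2]
eef_rot: [3.141, -0.0, 0.701]
contact_force: [-1.4, 2.8, 2.2]
grip_width: 0.139
finger_force: 30.0
```

```bash
python3 -c "
from h import *
to(659,-192,204,0.7)
h=np.array([529.4,-270]);p=state()['position'][:2];d=p-h;print(np.hypot(*d),1.877-np.arctan2(d[1],d[0]))"
```

```text
t 6.15 pos [ 662.7 -198.7  205.2] rpy [ 3.141 -0.     0.701] F [-1.4  2.8  2.2] grip 13.1 30.0
tool shift/40: [ 0.04 -0.19  0.03] rz/0.15: 0.01
151.1337527546237 1.3856727414362924
```

Call:
apply_moves(targets=[0,0,0,0,0,0,-1,0,0,0,0,0,0,-1,0,0,0,0,0,0,-1,0,0,0,0,0,0,-1,0,0,0,0,0,0,-1,0,0,-0.4,0,0,0,-1,0,0,-0.4,0,0,0,-1,0,0,-0.4,0,0,0,-1,0,0,-0.4,0,0,0,-1,0,0,0,0,0,0,-1])

```text
t: 7.15
position: [662.1, -198.7, 271.9]
eef_rot: [3.138, -0.002, 0.7]
contact_force: [0.7, 0.5, -0.2]
grip_width: 0.952
finger_force: 0.0
```

```bash
python3 -c "
from h import *
to(463,137,260,0.7)"
```

```text
t 7.15 pos [ 662.1 -198.7  271.9] rpy [ 3.138e+00 -2.000e-03  7.000e-01] F [ 0.7  0.5 -0.2] grip 89.5 0.0
tool shift/40: [ 1.6  -9.63  0.27] rz/0.15: 0.00
```

Call:
apply_moves(targets=[0.13,-0.8,0,0,0,0,-1,0.13,-0.8,0,0,0,0,-1,0.13,-0.8,0,0,0,0,-1,0.13,-0.8,0,0,0,0,-1,0.13,-0.8,0,0,0,0,-1,0.13,-0.8,0,0,0,0,-1,0.13,-0.8,0,0,0,0,-1,0.13,-0.8,0,0,0,0,-1,0.13,-0.8,0,0,0,0,-1,0.13,-0.8,0,0,0,0,-1])

```text
t: 8.15
position: [494.0, 80.6, 268.6]
eef_rot: [-3.141, 0.0, 0.7]
contact_force: [0.3, -0.3, 0.4]
grip_width: 1.001
finger_force: 0.0
```

```bash
python3 - <<'E'
from h import *
to(463,137,120,0.7)
for n in("side","top"):
    f=grab_frame(n); np.save(n+"1.npy",f,allow_pickle=True)
    x,y=(290,110) if n=="side" else (320,150)
    c=f["img"][y:y+120,x:x+120] ; save("st_"+n+".png",cv2.resize(c,(600,600),interpolation=cv2.INTER_CUBIC))
E
```

```text
t 8.15 pos [494.   80.6 268.6] rpy [-3.141  0.     0.7  ] F [ 0.3 -0.3  0.4] grip 94.1 0.0
tool shift/40: [ 0.32 -1.58  3.72] rz/0.15: 0.00
```

View pics/st_side.png

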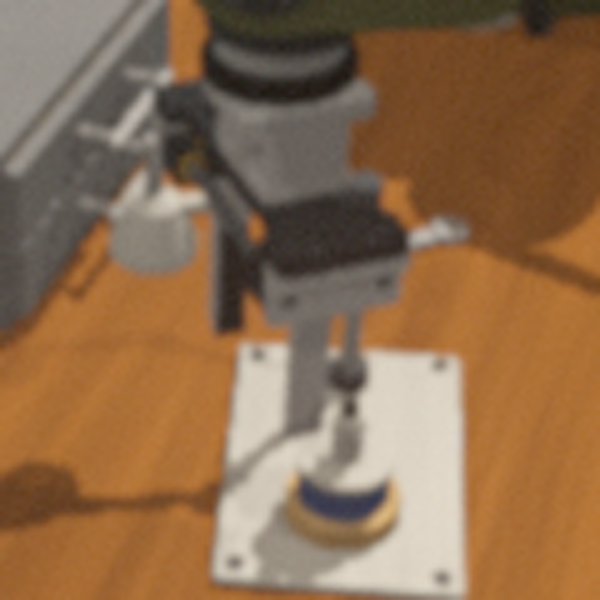

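View pics/st_top.png

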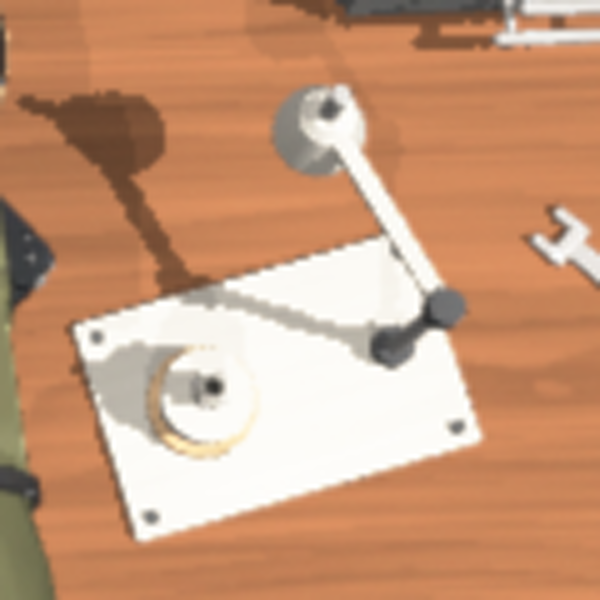

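The lamp is clear: its head is at side ≈(320,155) and top ≈(384,175). The stud is exposed, with its dark seal tip at top ≈(362,227) and side ≈(360,192).

```bash
python3 - <<'E'
from h import *
s=np.load("side1.npy",allow_pickle=True).item();t=np.load("top1.npy",allow_pickle=True).item()
def dark(f,u,v,r=3):
    g=cv2.cvtColor(f["img"],cv2.COLOR_RGB2GRAY)[v-r:v+r+1,u-r:u+r+1].astype(float); print(g.astype(int))
    w=np.clip(110-g,0,None); y,x=np.mgrid[v-r:v+r+1,u-r:u+r+1]; return np.array([(w*x).sum(),(w*y).sum()])/w.sum()
b=dark(t,362,227);a=dark(s,359,192)
def tri(a,b):
    o,d=ray(s,a);p,e=ray(t,b);k=np.linalg.lstsq(np.c_[d,-e],p-o,rcond=None)[0];return ((o+k[0]*d)+(p+k[1]*e))/2,np.linalg.norm(o+k[0]*d-p-k[1]*e)
print(a,b,tri(a,b),onz(t,b,104),onz(s,a,102))
# cap white flange top (z=60) ring in top: blob of gold/white
H=cv2.cvtColor(t["img"],cv2.COLOR_RGB2HSV)
print(proj(t,[[490,-126,60],[490,-126,104]]))
E
```

```text
[[194 238 241 233 225 235 250]
 [153 173 171 146 182 223 246]
 [149 150 104  73  98 170 242]
 [140 152  87  54  64 142 240]
 [129 148 124  91  96 177 243]
 [122 176 189 190 195 234 248]
 [147 190 205 219 222 234 244]]
[[141 138 121 106 107 150 193]
 [160 156 127  94  99 152 197]
 [181 171 127  81  82 143 195]
 [193 172 126  83  87 145 194]
 [188 160 131 112 119 153 190]
 [178 151 134 132 137 156 176]
 [170 138 129 130 134 145 165]]
[359.46099291 191.06382979] [362.20187793 226.89671362] (array([ 493.75520937, -123.60767897,  105.47030623]), np.float64(0.9976626684849501)) [ 494.45344646 -123.73221839  104.        ] [ 494.24422415 -127.9557281   102.        ]
[[361.4834321  229.79593209]
 [362.92742311 228.1416256 ]]
```

Call:
apply_moves(targets=[0.11,-0.53,0,0,0,0,-1,0.11,-0.53,0,0,0,0,-1,0.1,-0.52,0,0,0,0,-1,0,0,0.75,0,0,0,-1,0,0,0.75,0,0,0,-1,0,0,0.75,0,0,0,-1,0,0,0.75,0,0,0,-1,0,0,0.75,0,0,0,-1,0,0,0,0,0,0,-1,0,0,0,0,0,0,-1])

```text
t: 9.25
position: [464.4, 135.9, 119.8]
eef_rot: [-3.141, 0.0, 0.7]
contact_force: [0.2, -0.8, 0.9]
grip_width: 0.996
finger_force: 0.0
```

Call:
apply_moves(targets=[0,-0.05,0.5,0,0,0,-1,0,0,0.5,0,0,0,-1,0,0,0.5,0,0,0,-1,0,0,0.5,0,0,0,-1,0,0,0.5,0,0,0,-1,0,0,0.3,0,0,0,-1,0,0,0,0,0,0,1,0,0,0,0,0,0,1,0,0,0,0,0,0,1,0,0,0,0,0,0,1])

```text
t: 10.25
position: [463.5, 137.8, 8.3]
eef_rot: [3.141, -0.001, 0.7]
contact_force: [-1.2, 0.1, -0.5]
grip_width: 0.696
finger_force: 0.0
```

Call:
apply_moves(targets=[0,0,0,0,0,0,1,0,0,0,0,0,0,1,0,0,0,0,0,0,1,0,0,0,0,0,0,1,0,0,0,0,0,0,1,0,0,0,0,0,0,1,0,0,0,0,0,0,1,0,0,0,0,0,0,1,0,0,0,0,0,0,1,0,0,0,0,0,0,1])

```text
t: 11.25
position: [463.0, 137.7, 7.5]
eef_rot: [3.142, -0.0, 0.7]
contact_force: [-1.1, -0.0, 4.4]
grip_width: 0.422
finger_force: 30.0
```

```bash
python3 - <<'E'
from h import *
to(464,136.5,180)
f=grab_frame("side");save("g.png",cv2.resize(f["img"][210:300,280:400],(800,600),interpolation=cv2.INTER_CUBIC))
E
```

```text
t 11.25 pos [463.  137.7   7.5] rpy [ 3.142 -0.     0.7  ] F [-1.1 -0.   4.4] grip 39.6 30.0
tool shift/40: [ 0.    0.04 -4.31]
```

View pics/g.png

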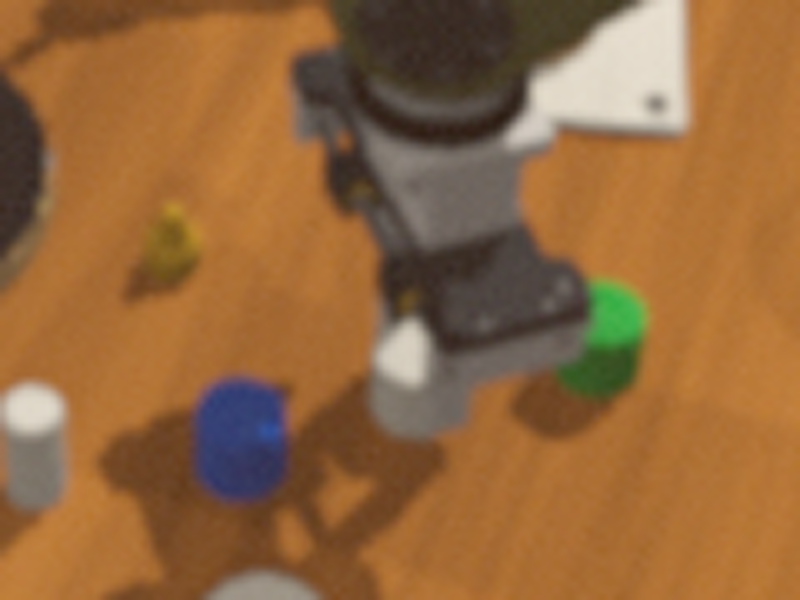

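The cap is gripped (39.6 mm). Next I lift it and carry it over the stud.

Call:
apply_moves(targets=[0,0,-0.2,0,0,0,1,0,0,-0.4,0,0,0,1,0,0,-0.6,0,0,0,1,0,0,-0.7,0,0,0,1,0,0,-0.7,0,0,0,1,0,0,-0.7,0,0,0,1,0,0,-0.6,0,0,0,1,0,0,-0.3,0,0,0,1,0,0,0,0,0,0,1,0,0,0,0,0,0,1])

```text
t: 12.3
position: [462.6, 137.6, 174.5]
eef_rot: [-3.141, 0.001, 0.7]
contact_force: [-0.7, -0.6, -0.6]
grip_width: 0.423
finger_force: 30.0
```

```bash
python3 - <<'E'
from h import *
to(494.3,-125.8,150)
E
```

```text
t 12.3 pos [462.6 137.6 174.5] rpy [-3.141e+00  1.000e-03  7.000e-01] F [-0.7 -0.6 -0.6] grip 39.8 30.0
tool shift/40: [-3.64  5.55  0.61]
```

Call:
apply_moves(targets=[-0.4,0.61,0,0,0,0,1,-0.4,0.61,0,0,0,0,1,-0.4,0.62,0,0,0,0,1,-0.4,0.62,0,0,0,0,1,-0.4,0.62,0,0,0,0,1,-0.41,0.62,0,0,0,0,1,-0.41,0.62,0,0,0,0,1,-0.41,0.62,0,0,0,0,1,-0.41,0.61,0,0,0,0,1,0,0,0,0,0,0,1])

```text
t: 13.3
position: [494.2, -128.3, 173.7]
eef_rot: [-3.14, 0.002, 0.697]
contact_force: [-0.5, 0.2, -0.3]
grip_width: 0.421
finger_force: 30.0
```

Call:
apply_moves(targets=[0,0,0.3,0,0,0,1,0,0,0.3,0,0,0,1,0,0,0.3,0,0,0,1,0,0,0.3,0,0,0,1,0,0,0,0,0,0,1,0,0,0,0,0,0,1,0,0,0,0,0,0,1,0,0,0,0,0,0,1,0,0,0,0,0,0,1,0,0,0,0,0,0,1])

```text
t: 14.3
position: [494.8, -125.9, 127.7]
eef_rot: [3.141, -0.0, 0.7]
contact_force: [-0.1, -0.5, -0.6]
grip_width: 0.421
finger_force: 30.0
```

```bash
python3 - <<'E'
from h import *
to(494.3,-125.8,118)
f=grab_frame("side");np.save("side2.npy",f,allow_pickle=True);save("p.png",cv2.resize(f["img"][135:225,300:420],(800,600),interpolation=cv2.INTER_CUBIC))
E
```

```text
t 14.3 pos [ 494.8 -125.9  127.7] rpy [ 3.141 -0.     0.7  ] F [-0.1 -0.5 -0.6] grip 39.5 30.0
tool shift/40: [-0.01 -0.01  0.24]
```

View pics/p.png

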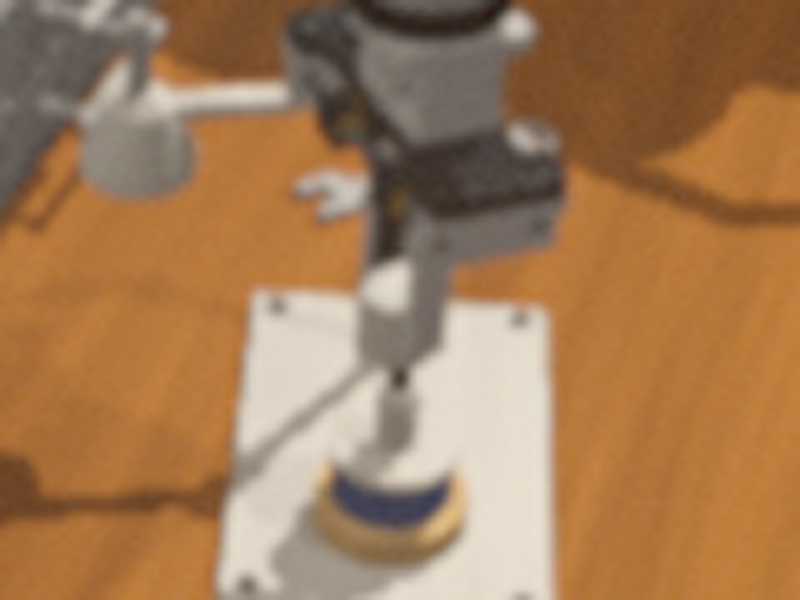

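The cap hangs just above the stud, centre ≈(401,320) against seal tip ≈(398,375) in the crop, so it is aligned within about 1 mm. I'll lower it gently.

Call:
apply_moves(targets=[0,0,0.1,0,0,0,1,0,0,0.1,0,0,0,1,0,0,0.1,0,0,0,1,0,0,0.1,0,0,0,1,0,0,0.1,0,0,0,1,0,0,0.1,0,0,0,1,0,0,0.1,0,0,0,1,0,0,0.1,0,0,0,1,0,0,0,0,0,0,1,0,0,0,0,0,0,1])

```text
t: 15.35
position: [493.6, -125.0, 94.6]
eef_rot: [-3.138, 0.001, 0.7]
contact_force: [-4.8, 5.5, -1.3]
grip_width: 0.425
finger_force: 29.9
```

The lip is on the stud with a mild side load. I'll shift to relieve it and go on down.

Call:
apply_moves(targets=[0,-0.04,0,0,0,0,1,0,0,0.03,0,0,0,1,0,0,0.03,0,0,0,1,0,0,0.03,0,0,0,1,0,0,0.03,0,0,0,1,0,0,0.03,0,0,0,1,0,0,0,0,0,0,1,0,0,0,0,0,0,1,0,0,0,0,0,0,1,0,0,0,0,0,0,1])

```text
t: 16.35
position: [493.6, -124.6, 89.4]
eef_rot: [-3.141, -0.0, 0.7]
contact_force: [-3.4, 2.9, 1.3]
grip_width: 0.425
finger_force: 29.9
```

Still slightly loaded the same way, so another small shift. Then I press past the catches.

Call:
apply_moves(targets=[0,-0.02,0.03,0,0,0,1,0,0,0.03,0,0,0,1,0,0,0.03,0,0,0,1,0,0,0.03,0,0,0,1,0,0,0.03,0,0,0,1,0,0,0.02,0,0,0,1,0,0,0.02,0,0,0,1,0,0,0,0,0,0,1,0,0,0,0,0,0,1,0,0,0,0,0,0,1])

```text
t: 17.35
position: [492.5, -124.0, 81.1]
eef_rot: [-3.14, 0.001, 0.7]
contact_force: [-4.3, -0.8, -10.7]
grip_width: 0.422
finger_force: 29.8
```

```bash
python3 -c "
from h import *
to(493.6,-124.6,76.5)"
```

```text
t 17.35 pos [ 492.5 -124.    81.1] rpy [-3.14e+00  1.00e-03  7.00e-01] F [ -4.3  -0.8 -10.7] grip 39.6 29.8
tool shift/40: [0.01 0.03 0.11]
```

The force has reversed, with the cap pulled down at 73.6 mm, so it has clicked. Now I squeeze the seal.

Call:
apply_moves(targets=[0,0,0.02,0,0,0,1,0,0,0.02,0,0,0,1,0,0,0.02,0,0,0,1,0,0,0.02,0,0,0,1,0,0,0.01,0,0,0,1,0,0,0.01,0,0,0,1,0,0,0,0,0,0,1,0,0,0,0,0,0,1,0,0,0,0,0,0,1,0,0,0,0,0,0,1])

```text
t: 18.35
position: [493.2, -124.2, 78.1]
eef_rot: [3.141, -0.0, 0.7]
contact_force: [-4.8, -1.5, -4.3]
grip_width: 0.422
finger_force: 29.8
```

Call:
apply_moves(targets=[0,0,0.02,0,0,0,1,0,0,0.02,0,0,0,1,0,0,0.02,0,0,0,1,0,0,0.02,0,0,0,1,0,0,0.01,0,0,0,1,0,0,0,0,0,0,1,0,0,0,0,0,0,1,0,0,0,0,0,0,1,0,0,0,0,0,0,1,0,0,0,0,0,0,1])

```text
t: 19.35
position: [493.7, -124.3, 75.6]
eef_rot: [3.14, -0.001, 0.7]
contact_force: [-7.4, -0.0, 8.5]
grip_width: 0.423
finger_force: 29.9
```

Call:
apply_moves(targets=[-0.02,-0.015,0,0,0,0,1,0,0,0.01,0,0,0,1,0,0,0.01,0,0,0,1,0,0,0.01,0,0,0,1,0,0,0,0,0,0,1,0,0,0,0,0,0,1,0,0,0,0,0,0,1,0,0,0,0,0,0,1,0,0,0,0,0,0,1,0,0,0,0,0,0,1])

```text
t: 20.35
position: [493.6, -124.3, 74.9]
eef_rot: [3.138, -0.003, 0.7]
contact_force: [-3.8, 2.2, 10.1]
grip_width: 0.429
finger_force: 29.9
```

```bash
python3 - <<'E'
from h import *
to(493.6,-124.6,76.5)
f=grab_frame("side");save("p2.png",cv2.resize(f["img"][135:225,300:420],(800,600),interpolation=cv2.INTER_CUBIC))
E
```

```text
t 20.35 pos [ 493.6 -124.3   74.9] rpy [ 3.138e+00 -3.000e-03  7.000e-01] F [-3.8  2.2 10.1] grip 40.3 29.9
tool shift/40: [-0.    0.01 -0.04]
```

View pics/p2.png

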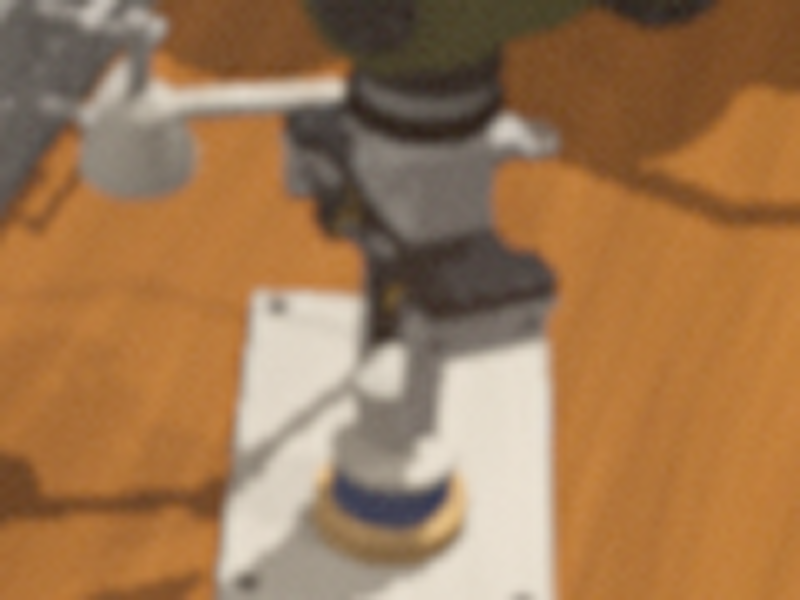

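The cap sits down on the head, hiding the stud. The force is rising at about 2.3 N/mm, which is the seal spring, so it's roughly 3.6 mm in. A little more for margin.

Call:
apply_moves(targets=[0,0,0.02,0,0,0,1,0,0,0.02,0,0,0,1,0,0,0,0,0,0,1,0,0,0,0,0,0,1,0,0,0,0,0,0,1,0,0,0,0,0,0,1,0,0,0,0,0,0,1,0,0,0,0,0,0,1,0,0,0,0,0,0,1,0,0,0,0,0,0,1])

```text
t: 21.4
position: [493.7, -124.3, 73.5]
eef_rot: [3.138, -0.003, 0.7]
contact_force: [-4.3, 2.6, 12.5]
grip_width: 0.424
finger_force: 29.9
```

Call:
apply_moves(targets=[0,0,0.02,0,0,0,1,0,0,0,0,0,0,1,0,0,0,0,0,0,1,0,0,0,0,0,0,1,0,0,0,0,0,0,1,0,0,0,0,0,0,1,0,0,0,0,0,0,1,0,0,0,0,0,0,1,0,0,0,0,0,0,1,0,0,0,0,0,0,1])

```text
t: 22.4
position: [493.7, -124.3, 73.0]
eef_rot: [3.138, -0.003, 0.7]
contact_force: [-6.4, 2.5, 16.0]
grip_width: 0.428
finger_force: 30.0
```

Call:
apply_moves(targets=[0,0,0,0,0,0,1,0,0,0,0,0,0,1,0,0,0,0,0,0,1,0,0,0,0,0,0,1,0,0,0,0,0,0,1,0,0,0,0,0,0,1,0,0,0,0,0,0,1,0,0,0,0,0,0,1,0,0,0,0,0,0,1,0,0,0,0,0,0,1])

```text
t: 23.4
position: [493.7, -124.3, 73.0]
eef_rot: [3.138, -0.003, 0.7]
contact_force: [-7.2, 2.6, 15.0]
grip_width: 0.427
finger_force: 30.0
```

The push is steady at about 15 N, which puts the seal around 5 mm or more in and well below the ramming limit. I'm handing in.

```bash
python3 -c "
from station import sign_off
print(sign_off())"
```

```text
the job is handed in; nothing more can be done
None
```

I swung the lamp about 79° clear, clicked the middle cap onto the outlet stud, and handed in at about 23 s with the gripper still pressing it down at a steady 15 N or so; judging by that force, the seal is about 5 mm into its 6 mm travel.

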